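# Put the cordless meat probe on charge

## Task

Take the cordless meat probe from its open rest and lay it, steel tip towards the hood, in the V-groove of the charging dock. Then push it along the groove, under the hood, until you feel its tip press on the sprung contact inside, gently, for the contact is delicate. Leave the probe lying in the groove with its tip touching the contact, and do not disturb the things around.

Things in the scene. Friction and masses are not known exactly. Their poses are not given: they have to be found in the camera images.
- probe: Cordless meat thermometer probe: a smooth round rod 14 mm in diameter and 180 mm long, 0.06 to 0.11 kg; steel stem with a tapered tip (8 mm across at its flat end) at +x, black handle of the same diameter (last 60 mm) at -x. Origin in the middle of the rod, on its axis, which is also about its centre of mass; +x points to the tip. At first it lies level in the two notches of the rest, its axis 36 mm above the worktop.
- probe_tip (a point): Centre of the flat end of the steel tip, 90 mm from the probe's middle along its +x.
- probe_tail (a point): Centre of the handle's end, 90 mm from the probe's middle along its -x.
- rest: Low fixed wooden rest, 92 x 44 x 37 mm, with two notched blocks (each 12 mm long, centred 40 mm either side of the middle) and a 68 mm wide gap between them, floor at 6 mm, for the fingers. Origin at the centre of its underside; the notches run along its x.
- dock: Fixed wooden charging dock, 198 x 44 mm, with a 90 degree V-groove along its +x. Origin on the worktop under the middle of the finger recess. Along its x: front V block -38 to -26 mm; finger recess -26 to +26 mm (floor 6 mm high); rear V block from +26 mm on, open above up to +100 mm, under a hood from +100 to +160 mm. Pressing the probe on the dock with over 25 N in all breaks it.
- groove_start (a point): Point on the line of a seated probe's axis at the dock's front face: 38 mm from the dock's origin along its -x, 36 mm above the worktop. The groove is 21 mm wide at the blocks' upper edges, 37 mm high. When fully home the probe's tail still stands 8 to 32 mm out of this face, so it can be pushed on its tail all the way; sliding takes about 1 to 2 N.
- hood_mouth (a point): Centre of the hood's opening: 100 mm along the dock's +x from its origin, 36 mm above the worktop. The hood is 60 mm long, closed at its far end, 59 mm high outside; its passage is 28 mm wide with its roof's underside 53 mm above the worktop.
- contact_zone (a point): Middle of the zone, 22 mm inside the hood's mouth, where the end stop is: a brass sprung contact 12 mm across on the groove's axis, hardly visible. Its face waits anywhere from 10 to 34 mm inside the mouth, different each time, so it must be felt. It yields 1 mm per 5 N, up to 4 mm, damped. It registers above 3 N and is damaged above 15 N; 5 to 9 N is a good push.
- timer: Bystander: cream wind-up kitchen timer, 67 mm across, 49 mm high, loose. Origin at the centre of its underside.
- salt: Bystander: salt shaker, 44 mm across, 90 mm high, loose. Origin at the centre of its underside.
- jam: Bystander: glass jam jar with a lid, 62 mm across, 99 mm high, loose. Origin at the centre of its underside.

How it is judged:
On the way, in this order (a step that is already met when the one before it is completed fails the run):
1. the probe lies in the dock's V-groove, tip towards the hood, not yet at the contact (angle between the x axis of probe and the x axis of dock, either way round below 0.04 rad and y of probe in the frame of dock between -0.003 and 0.003 m and z of probe in the frame of dock between 0.033 and 0.039 m and x of probe_tip in the frame of dock between 0.03 and 0.109 m), for 0.2 s.
2. lying in the groove, the tip presses on the sprung contact with over 3 N (angle between the x axis of probe and the x axis of dock, either way round below 0.04 rad and y of probe in the frame of dock between -0.003 and 0.003 m and z of probe in the frame of dock between 0.033 and 0.039 m and contact force between probe and contact above 3 N), for 0.1 s.
At the end, for the whole second after the job is handed in: The probe lies released and at rest in the V-groove (axis within 3 mm of the groove's line and 0.04 rad of its direction), its tip within 2.5 mm of the face of the sprung contact inside the hood (angle between the x axis of probe and the x axis of dock, either way round below 0.04 rad and y of probe in the frame of dock between -0.003 and 0.003 m and z of probe in the frame of dock between 0.033 and 0.039 m and distance between probe_tip and contact_face below 0.0025 m and x of probe_tip in the frame of dock above 0.108 m and linear speed of probe below 0.01 m/s and contact force between probe and the fingers below 0.1 N); the robot touches nothing.
It fails at once if the contact is pressed with more than 15 N (contact force between probe and contact above 15 N).
It fails at once if the probe is pressed on the dock with more than 25 N (contact force between probe and dock above 25 N).
It fails at once if a bystander (timer, salt shaker, jam jar) is moved by more than 20 mm (distance of any of timer, salt, jam from where it was at the start of the episode above 0.02 m).
It also fails if it takes over 51 s, if anything falls off the work surface, if the arm or the gripper's body presses on something with over 40 N, if the wrist force passes 120 N, or if a joint passes its speed limit or range.

## Robot

A 6-joint arm with a two-finger parallel gripper is mounted at the origin on a cart in front of the work surface, level with it; the furniture and walls round the work are solid. World frame = base frame: x ahead of the robot, y to its left, z up, the work surface at z = 0. Lengths are in m, angles in rad, forces in N, time in s.
With the tool pointing down it reaches from about 0.325 to 0.875 m from the base axis. Payload 4.4 kg.
Tool frame: the origin (TCP) lies on the centre line of the jaws, within the pads' length; the fingertips stand 11 mm ahead of it and the grasp point (between the pads) lies 8 mm behind it; z points along the fingers, y is the line along which they close (so a half turn about z gives the same grasp; the last joint's range is limited). The gripper opens to 85 mm and grips with 20 to 120 N. Pads are 22 mm wide; open, the fingers measure 114 mm over their backs; the gripper's body (76 mm by 85 mm) begins 54 mm behind the grasp point. The pads swing forward as they close: fully open they stand 13 mm farther back than shut.
Start: joints at [1.179, 0.207, 1.542, -0, 1.393, -0.15], TCP at [0.137, 0.558, 0.242] pointing down, gripper open.
Joint ranges: [-2.73, 2.73], [-0.86, 2.22], [0.23, 2.46], [-1.11, 4.25], [0.08, 2.63], [-2.82, 2.82]. Speed limits (rad/s): [2.79, 2.79, 3.14, 3.14, 3.14, 3.14].

## Interface

Orientations are given as a rotation vector (axis times angle).
In Python, from bench import status, viewer, bot gives the robot as it stands.
- The arm moves only by the tool apply_moves, never from a script. Its argument "commands" is a list of rows, each an object with "twist": the turn, a rotation vector about the tool's x, y, z in degrees, a list of three; "offset": the shift along the tool's x, y, z in m, a list of three; "fingers": the opening, from 0 (shut) to 1 (fully open). A call has 1 to 12 rows; each row shifts and turns the commanded pose from where the row before left it, along the tool's axes as they then stand; what a row does not reach is not made up. A row lasts 1/10 s, in which the tool goes at most 50 mm and 8.59 degrees, less where a joint would pass 70% of its speed; a pose out of reach is approached as far as the arm can. A call with a gripper value outside its range is refused whole. The fingers move at their own pace and stop on an object; "force" is the grip in N (left out, the last holds). Time passes only in rows, so rows that do not move let the fingers close. It gives the time, the measured TCP pose, the force, the opening and the grip force at its end, in the units of the state.
- status.get_state(): the state, without advancing time (a new reading comes with each control period).
- viewer.snapshot(name): name is "scene" or "top" or "wrist"; returns the picture (400x640x3 uint8, red, green, blue); there is no depth.
- viewer.calibration(name): a dict with "intrinsics" (3x3 intrinsics, pixels), "dist_coeffs" ([k1, k2, p1, p2, k3] as OpenCV has them; the pictures are not rectified), "extrinsics" (4x4, takes a point from camera to world coordinates); the wrist camera has in their place "hand_eye" (4x4, takes a point from camera to tool coordinates, whose origin is the TCP and whose axes are the flange's). Camera axes: x right, y up, looking along -z (the intrinsics and any distortion apply to the point x, -y, -z); pixel columns grow to the right and rows downward; lengths in m; the calibration is good to about 2 mm. A picture is of the moment at which its call begins: read the wrist's pose just before it. calibration takes no time and is no camera call.
- bot.job_done(): hands the job in; it is judged then, once.
The state is a dict: "clock": time; "joint_pos": joint angles; "qvel": joint speeds; "tau": joint torques, N m; "eef_pos": TCP position; "ee_rot": TCP orientation; "force": force on the tool from outside, world axes, zero at the start; "torque": the same for the moment, N m; "opening": opening from 0.0 (shut) to 1.0 (fully open); "finger_force": force on a finger pad.
Only numpy, scipy, OpenCV 4.12 (cv2) and the standard library are available. Lean on these libraries where they do the work, as an engineer would, in place of code of your own. Each camera call takes 0.05 s, during which the arm holds its last target. There are 200 camera calls.

## Working session

There is one attempt and no reset: what is moved stays moved. The work goes in short steps, Python scripts to look and compute and a tool call to move; the robot and the scene stay as the last step left them, time stands still between calls to the robot, and variables do not carry over. Pictures are saved under pics/ and viewed, at most 10 in all, crops included, and the job is handed in when it is done.

Besides the shell and the picture viewer there is one more tool, called after "Request:" as name(argument=value, ...) on one line, values as JSON. apply_moves: Moves the arm, as the interface text tells. Its arguments: {"type":"object","properties":{"commands":{"type":"array"},"force":{"type":"number"}},"required":["commands"]}

```bash
mkdir -p pics; ls; cat > h.py <<'E'
import numpy as np, cv2
from scipy.spatial.transform import Rotation as R
from bench import status, viewer, bot
def snap(n,f):
    im=viewer.snapshot(n); cv2.imwrite('pics/'+f,im[:,:,::-1]); return im
def cam(n,st=None):
    c=viewer.calibration(n); K=np.array(c['intrinsics']);d=np.array(c['dist_coeffs'],float)
    if n=='wrist':
        T=np.eye(4);T[:3,:3]=R.from_rotvec(st['ee_rot']).as_matrix();T[:3,3]=st['eef_pos'];T=T@np.array(c['hand_eye'])
    else: T=np.array(c['extrinsics'])
    return K,d,T
def ray(C,uv,z):
    K,d,T=C; out=[]
    for p,zz in zip(np.atleast_2d(np.array(uv,float)),np.broadcast_to(z,len(np.atleast_2d(uv)))):
        q=cv2.undistortPoints(p.reshape(1,1,2),K,d)[0,0]
        v=T[:3,:3]@np.array([q[0],-q[1],-1]); o=T[:3,3]; out.append(o+v*(zz-o[2])/v[2])
    return np.array(out)
def proj(C,P):
    K,d,T=C; p=(np.atleast_2d(P)-T[:3,3])@T[:3,:3]; p=p*[1,-1,-1]
    return cv2.projectPoints(p,np.zeros(3),np.zeros(3),K,d)[0][:,0]
E
python3 - <<'E'
from h import *
np.set_printoptions(precision=4,suppress=True)
s=status.get_state(); print(s)
print(R.from_rotvec(s['ee_rot']).as_matrix())
a=snap('scene','s0.png'); b=snap('top','t0.png')
for n in('scene','top','wrist'): print(n,viewer.calibration(n))
E
```

```text
pics
{'clock': 0.0, 'joint_pos': array([ 1.1795,  0.2074,  1.543 ,  0.    ,  1.3935, -0.1505]), 'qvel': array([ 0.0002,  0.0003,  0.0008,  0.0003, -0.0008, -0.0009]), 'tau': array([ -0.0012, -38.3045, -29.1589,  -0.0007,   0.0106,  -0.    ]), 'eef_pos': array([0.1368, 0.5577, 0.2411]), 'ee_rot': array([-0.3772, -3.1182,  0.0034]), 'force': array([ 0.036 , -0.5847, -0.0994]), 'torque': array([-0.0097, -0.0104,  0.0043]), 'finger_force': 0.0, 'opening': 0.9965335053859458}
[[-0.9712  0.2385 -0.0009]
 [ 0.2385  0.9711 -0.0021]
 [ 0.0003 -0.0022 -1.    ]]
scene {'intrinsics': array([[379.9891,   0.    , 319.5076],
       [  0.    , 379.9891, 199.0574],
       [  0.    ,   0.    ,   1.    ]]), 'dist_coeffs': array([0.0138, 0.    , 0.    , 0.    , 0.    ]), 'extrinsics': array([[ 0.4614,  0.403 , -0.7904, -0.2716],
       [-0.8872,  0.2087, -0.4114, -0.4124],
       [-0.0008,  0.8911,  0.4538,  0.5205],
       [ 0.    ,  0.    ,  0.    ,  1.    ]])}
top {'intrinsics': array([[396.3576,   0.    , 320.4915],
       [  0.    , 396.3576, 197.2091],
       [  0.    ,   0.    ,   1.    ]]), 'dist_coeffs': array([-0.0265,  0.    ,  0.    ,  0.    ,  0.    ]), 'extrinsics': array([[ 0.0225,  0.9967, -0.0781,  0.45  ],
       [-0.9997,  0.0229,  0.0039,  0.01  ],
       [ 0.0057,  0.078 ,  0.9969,  1.2222],
       [ 0.    ,  0.    ,  0.    ,  1.    ]])}
wrist {'intrinsics': array([[288.5421,   0.    , 318.8106],
       [  0.    , 288.5421, 196.8845],
       [  0.    ,   0.    ,   1.    ]]), 'dist_coeffs': array([-0.0241,  0.    ,  0.    ,  0.    ,  0.    ]), 'hand_eye': array([[-0.0002,  0.9592,  0.2828,  0.0709],
       [ 1.    ,  0.0003, -0.0002,  0.0009],
       [-0.0002,  0.2828, -0.9592, -0.1306],
       [ 0.    ,  0.    ,  0.    ,  1.    ]])}
```

View pics/t0.png

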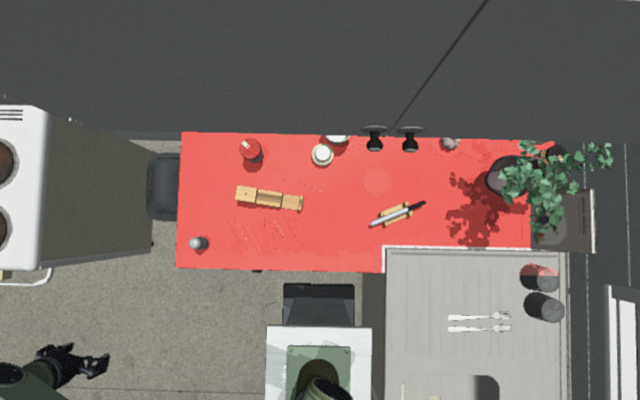

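View pics/s0.png

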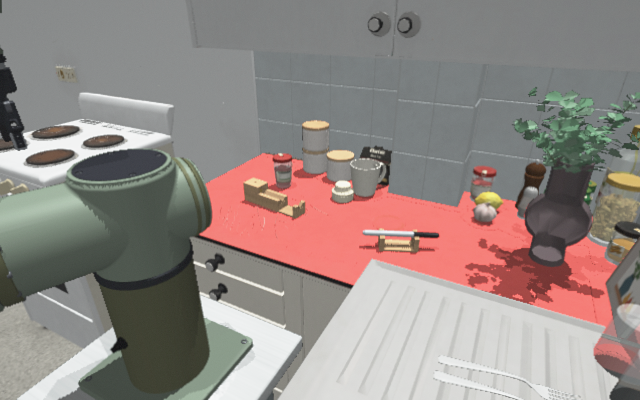

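The top view shows the dock at (236..303, 185..212) with its hood at the left, and the probe from the tip at about (370,225) to the handle at about (425,203). The jam jar is at (250,150), the timer at (322,155) and the salt at (197,243).

```bash
python3 - <<'E'
from h import *
im=cv2.imread('pics/t0.png')
a=cv2.resize(im[180:216,225:315],None,fx=8,fy=8,interpolation=cv2.INTER_CUBIC)
b=cv2.resize(im[195:233,360:435],None,fx=8,fy=8,interpolation=cv2.INTER_CUBIC)
o=np.zeros((592,720,3),np.uint8);o[:288]=a;o[288:288+304,:600]=b
cv2.imwrite('pics/c0.png',o)
E
```

```text
(no output)
```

View pics/c0.png

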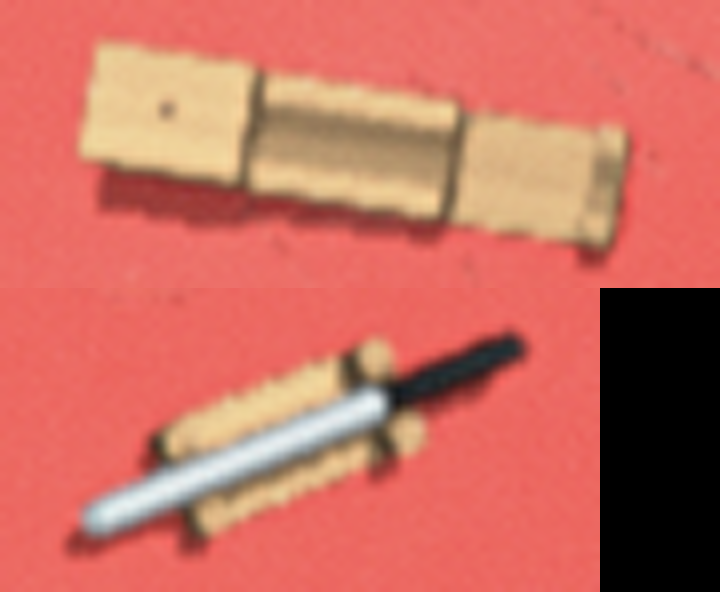

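```bash
python3 - <<'E'
from h import *
np.set_printoptions(precision=4,suppress=True)
C=cam('top')
f=lambda p,x0,y0:(np.array(p)+.5)/8-.5+[x0,y0]
hood=ray(C,f([(98,42),(80,157),(262,68),(243,187)],225,180),.059)
v=ray(C,f([(460,100),(445,217),(628,130),(608,247)],225,180),.037)
print(hood,v)
far=(hood[0]+hood[1])/2; mouth=(hood[2]+hood[3])/2; rs=(v[0]+v[1])/2; fr=(v[2]+v[3])/2
for a in(far,mouth,rs,fr):print(a)
d=(far-fr)[:2];print('len',np.linalg.norm(d),'yaw',np.degrees(np.arctan2(d[1],d[0])), 'm-rs',np.linalg.norm((mouth-rs)[:2]))
d/=np.linalg.norm(d)
print('origin est',[ (p[:2]-x*d) for p,x in((far,.16),(mouth,.1),(rs,.026),(fr,-.038))])
p=ray(C,f([(88,234),(523,57)],360,195),.036);e=(p[0]-p[1])[:2]
print(p,'len',np.linalg.norm(e),'yaw',np.degrees(np.arctan2(e[1],e[0])),'mid',p.mean(0))
b=ray(C,f([(160,440-288),(200,530-288),(378,345-288),(422,440-288)],360,195),.037);print('rest',b,b.mean(0))
print('bystanders',ray(C,[(250,150),(322,155),(197,243)],[.1,.049,.09]))
E
```

```text
[[0.5722 0.2531 0.059 ]
 [0.5295 0.2581 0.059 ]
 [0.5639 0.1923 0.059 ]
 [0.5199 0.1977 0.059 ]] [[0.5557 0.121  0.037 ]
 [0.5117 0.1253 0.037 ]
 [0.5459 0.0577 0.037 ]
 [0.5019 0.0641 0.037 ]]
[0.5509 0.2556 0.059 ]
[0.5419 0.195  0.059 ]
[0.5337 0.1232 0.037 ]
[0.5239 0.0609 0.037 ]
len 0.1965947958648769 yaw 82.11078391784342 m-rs 0.07230225115785804
origin est [array([0.5289, 0.0971]), array([0.5282, 0.0959]), array([0.5301, 0.0974]), array([0.5291, 0.0985])]
[[ 0.4666 -0.1461  0.036 ]
 [ 0.5367 -0.3092  0.036 ]] len 0.1774709343907581 yaw 113.24123834113686 mid [ 0.5017 -0.2277  0.036 ]
rest [[ 0.4979 -0.1726  0.037 ]
 [ 0.4646 -0.1879  0.037 ]
 [ 0.5354 -0.2542  0.037 ]
 [ 0.5001 -0.271   0.037 ]] [ 0.4995 -0.2214  0.037 ]
bystanders [[0.6691 0.2107 0.1   ]
 [0.6688 0.0037 0.049 ]
 [0.4001 0.3536 0.09  ]]
```

Measured lengths match (dock 197 vs 198 mm, probe 177 vs 180). Next: turn to the probe's heading and travel above it.

Request:
apply_moves(commands=[{"twist": [0, 0, 7.6], "offset": [0, 0, 0], "fingers": 1}, {"twist": [0, 0, 7.6], "offset": [0, 0, 0], "fingers": 1}, {"twist": [0, 0, 7.6], "offset": [0, 0, 0], "fingers": 1}, {"twist": [0, 0, 7.6], "offset": [0, 0, 0], "fingers": 1}, {"twist": [0, 0, 7.6], "offset": [0, 0, 0], "fingers": 1}, {"twist": [0, 0, 7.5], "offset": [0, 0, 0], "fingers": 1}, {"twist": [0, 0, 7.5], "offset": [0, 0, 0], "fingers": 1}, {"twist": [0, 0, 0], "offset": [-0.04, 0, 0], "fingers": 1}, {"twist": [0, 0, 0], "offset": [-0.04, 0, 0], "fingers": 1}, {"twist": [0, 0, 0], "offset": [-0.04, 0, 0], "fingers": 1}, {"twist": [0, 0, 0], "offset": [-0.04, 0, 0], "fingers": 1}, {"twist": [0, 0, 0], "offset": [-0.04, 0, 0], "fingers": 1}])

```text
clock: 1.3
eef_pos: [0.216, 0.3729, 0.2418]
ee_rot: [1.728, 2.623, -0.001]
force: [0.6, 0.1, 0.1]
opening: 1.004
finger_force: 0.0
```

Request:
apply_moves(commands=[{"twist": [0, 0, 0], "offset": [-0.045, 0, 0], "fingers": 1}, {"twist": [0, 0, 0], "offset": [-0.045, 0, 0], "fingers": 1}, {"twist": [0, 0, 0], "offset": [-0.045, 0, 0], "fingers": 1}, {"twist": [0, 0, 0], "offset": [-0.045, 0, 0], "fingers": 1}, {"twist": [0, 0, 0], "offset": [-0.045, 0, 0], "fingers": 1}, {"twist": [0, 0, 0], "offset": [-0.045, 0, 0], "fingers": 1}, {"twist": [0, 0, 0], "offset": [-0.045, 0, 0], "fingers": 1}, {"twist": [0, 0, 0], "offset": [-0.045, 0, 0], "fingers": 1}, {"twist": [0, 0, 0], "offset": [-0.045, 0, 0], "fingers": 1}, {"twist": [0, 0, 0], "offset": [-0.045, 0, 0], "fingers": 1}, {"twist": [0, 0, 0], "offset": [-0.045, 0, 0], "fingers": 1}, {"twist": [0, 0, 0], "offset": [-0.045, 0, 0], "fingers": 1}])

```text
clock: 2.5
eef_pos: [0.4287, -0.1236, 0.2419]
ee_rot: [-1.73, -2.622, -0.0]
force: [0.3, 0.9, 0.1]
opening: 1.003
finger_force: 0.0
```

Request:
apply_moves(commands=[{"twist": [0, 0, 0], "offset": [-0.03, 0.006, 0.02], "fingers": 1}, {"twist": [0, 0, 0], "offset": [-0.03, 0.006, 0.02], "fingers": 1}, {"twist": [0, 0, 0], "offset": [-0.03, 0.006, 0.02], "fingers": 1}, {"twist": [0, 0, 0], "offset": [-0.025, 0.006, 0.02], "fingers": 1}, {"twist": [0, 0, 0], "offset": [0, 0, 0], "fingers": 1}, {"twist": [0, 0, 0], "offset": [0, 0, 0], "fingers": 1}])

```text
clock: 3.1
eef_pos: [0.4952, -0.2176, 0.1611]
ee_rot: [-1.728, -2.619, -0.0]
force: [0.4, -0.1, -0.2]
opening: 0.999
finger_force: 0.0
```

```bash
python3 - <<'E'
from h import *
s=status.get_state(); print(s['eef_pos'],s['ee_rot'],s['joint_pos'])
im=snap('wrist','w1.png'); C=cam('wrist',s)
print(proj(C,[[.4666,-.1461,.036],[.5367,-.3092,.036]]))
E
```

```text
[ 0.49523259 -0.21758227  0.16108192] [-1.72832284e+00 -2.61941185e+00 -3.43401242e-04] [-5.74147422e-01  2.18512910e-01  1.70478759e+00  2.65546745e-04
  1.22166371e+00 -9.78549081e-01]
[[319.52266668 106.38189931]
 [319.71795294 288.68268165]]
```

View pics/w1.png

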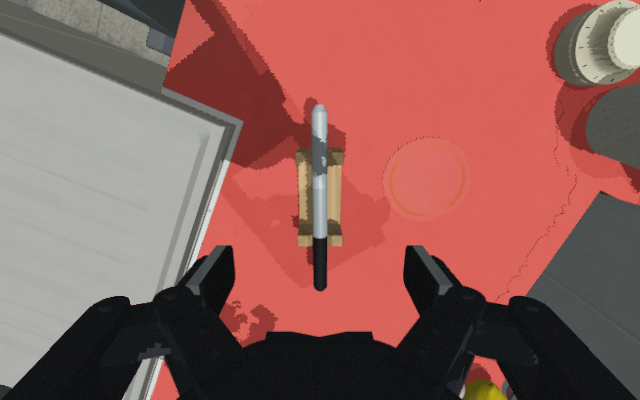

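The wrist view shows the probe tip at (320,104), the tail at (320,290), and the rest from (320,150) to (320,246). This agrees with the prediction to about 2 px.

```bash
python3 - <<'E'
from h import *
s=status.get_state(); C=cam('wrist',s)
M=R.from_rotvec(s['ee_rot']).as_matrix()
for p,z in(((320,104),.036),((320,290.5),.036),((320,150),.037),((320,246),.037)):
    q=ray(C,[p],z)[0]; print(p,q,'tool',M.T@(q-s['eef_pos']))
E
```

```text
(320, 104) [ 0.46673461 -0.14413498  0.036     ] tool [0.07857067 0.00241263 0.12620468]
(320, 290.5) [ 0.53878903 -0.31175552  0.036     ] tool [-0.10388043  0.00258833  0.12597962]
(320, 150) [ 0.4820551 -0.1797896  0.037    ] tool [0.03976513 0.00244372 0.12515681]
(320, 246) [ 0.51874175 -0.26513432  0.037     ] tool [-0.05313057  0.00253302  0.12504222]
```

Request:
apply_moves(commands=[{"twist": [0, 0, 0], "offset": [-0.0085, 0.0025, 0.03], "fingers": 1}, {"twist": [0, 0, 0], "offset": [0, 0, 0.035], "fingers": 1}, {"twist": [0, 0, 0], "offset": [0, 0, 0.035], "fingers": 1}, {"twist": [0, 0, 0], "offset": [0, 0, 0.02], "fingers": 1}, {"twist": [0, 0, 0], "offset": [0, 0, 0.013], "fingers": 1}, {"twist": [0, 0, 0], "offset": [0, 0, 0], "fingers": 1}, {"twist": [0, 0, 0], "offset": [0, 0, 0], "fingers": 1}])

```text
clock: 3.85
eef_pos: [0.5026, -0.225, 0.0308]
ee_rot: [1.727, 2.621, 0.0]
force: [0.2, 0.2, 1.6]
opening: 1.0
finger_force: 0.0
```

Request:
apply_moves(commands=[{"twist": [0, 0, 0], "offset": [0, 0, 0], "fingers": 0.1}, {"twist": [0, 0, 0], "offset": [0, 0, 0], "fingers": 0.1}, {"twist": [0, 0, 0], "offset": [0, 0, 0], "fingers": 0.1}, {"twist": [0, 0, 0], "offset": [0, 0, 0], "fingers": 0.1}, {"twist": [0, 0, 0], "offset": [0, 0, 0], "fingers": 0.1}, {"twist": [0, 0, 0], "offset": [0, 0, 0], "fingers": 0.1}, {"twist": [0, 0, 0], "offset": [0, 0, 0], "fingers": 0.1}, {"twist": [0, 0, 0], "offset": [0, 0, 0], "fingers": 0.1}, {"twist": [0, 0, 0], "offset": [0, 0, 0], "fingers": 0.1}, {"twist": [0, 0, 0], "offset": [0, 0, 0], "fingers": 0.1}], force=30)

```text
clock: 4.85
eef_pos: [0.4994, -0.226, 0.0295]
ee_rot: [-1.726, -2.621, 0.006]
force: [-7.7, -3.4, 6.3]
opening: 0.149
finger_force: 29.2
```

Request:
apply_moves(commands=[{"twist": [0, 0, 0], "offset": [0, -0.003, 0], "fingers": 0.1}, {"twist": [0, 0, 0], "offset": [0, 0, -0.005], "fingers": 0.1}, {"twist": [0, 0, 0], "offset": [0, 0, -0.01], "fingers": 0.1}, {"twist": [0, 0, 0], "offset": [0, 0, -0.025], "fingers": 0.1}, {"twist": [0, 0, 0], "offset": [0, 0, -0.03], "fingers": 0.1}, {"twist": [0, 0, 0], "offset": [0, 0, -0.03], "fingers": 0.1}, {"twist": [0, 0, 0], "offset": [0, 0, -0.03], "fingers": 0.1}, {"twist": [0, 0, 0], "offset": [0, 0, 0], "fingers": 0.1}, {"twist": [0, 0, 0], "offset": [0, 0, 0], "fingers": 0.1}], force=40)

```text
clock: 5.75
eef_pos: [0.4995, -0.2262, 0.1605]
ee_rot: [1.728, 2.621, -0.0]
force: [-0.3, 1.1, -1.0]
opening: 0.145
finger_force: 39.0
```

```bash
python3 - <<'E'
from h import *
s=status.get_state(); print(s['eef_pos'],s['ee_rot'],s['force'],s['opening'])
im=snap('wrist','w2.png'); C=cam('wrist',s); M=R.from_rotvec(s['ee_rot']).as_matrix()
for x in(.0865+.0,-.0935): print(proj(C,[s['eef_pos']+M@[x,0,-.008]]))
E
```

```text
[ 0.49950873 -0.22617791  0.16052541] [ 1.72765193e+00  2.62102020e+00 -1.21854894e-04] [-0.3268715   1.11380728 -0.95816061] 0.14502833778488486
[[315.36813018  73.89052114]]
[[316.51809345 411.82190484]]
```

View pics/w2.png

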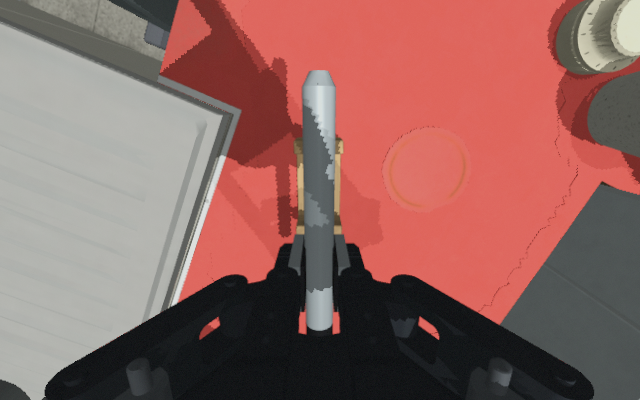

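The probe is held straight, with its tip at (319,71). The 3–4 px column offset shows a hand-eye bias of about 2 mm. Now to the dock.

Request:
apply_moves(commands=[{"twist": [0, 0, 7.8], "offset": [0, 0, 0], "fingers": 0.1}, {"twist": [0, 0, 7.8], "offset": [0, 0, 0], "fingers": 0.1}, {"twist": [0, 0, 7.8], "offset": [0, 0, 0], "fingers": 0.1}, {"twist": [0, 0, 7.7], "offset": [0, 0, 0], "fingers": 0.1}, {"twist": [0, 0, 0], "offset": [0.04, -0.002, 0], "fingers": 0.1}, {"twist": [0, 0, 0], "offset": [0.04, -0.002, 0], "fingers": 0.1}, {"twist": [0, 0, 0], "offset": [0.04, -0.002, 0], "fingers": 0.1}, {"twist": [0, 0, 0], "offset": [0.04, -0.002, 0], "fingers": 0.1}, {"twist": [0, 0, 0], "offset": [0.04, -0.002, 0], "fingers": 0.1}, {"twist": [0, 0, 0], "offset": [0.04, -0.002, 0], "fingers": 0.1}, {"twist": [0, 0, 0], "offset": [0.04, -0.002, 0], "fingers": 0.1}, {"twist": [0, 0, 0], "offset": [0.034, -0.002, 0.02], "fingers": 0.1}])

```text
clock: 7.0
eef_pos: [0.5273, 0.0893, 0.14]
ee_rot: [2.367, 2.063, 0.004]
force: [0.9, -0.1, -0.1]
opening: 0.149
finger_force: 39.0
```

Request:
apply_moves(commands=[{"twist": [0, 0, 0], "offset": [0, 0, 0.03], "fingers": 0.1}, {"twist": [0, 0, 0], "offset": [0, 0, 0.02], "fingers": 0.1}, {"twist": [0, 0, 0], "offset": [0, 0, 0], "fingers": 0.1}, {"twist": [0, 0, 0], "offset": [0, 0, 0], "fingers": 0.1}])

```text
clock: 7.4
eef_pos: [0.525, 0.0872, 0.088]
ee_rot: [-2.367, -2.062, 0.004]
force: [-0.2, -0.4, 0.0]
opening: 0.149
finger_force: 39.0
```

```bash
python3 - <<'E'
from h import *
s=status.get_state(); print(s['eef_pos'],s['ee_rot'],s['force'],s['opening'])
im=snap('wrist','w3.png'); C=cam('wrist',s); M=R.from_rotvec(s['ee_rot']).as_matrix()
cv2.imwrite('pics/w3c.png',cv2.resize(im[0:300,120:520,::-1],None,fx=2,fy=2,interpolation=cv2.INTER_CUBIC))
E
```

```text
[0.52501545 0.08721102 0.08797613] [-2.367428   -2.06175068  0.0041256 ] [-0.16915325 -0.37235405  0.0425301 ] 0.14882427805644152
```

View pics/w3c.png

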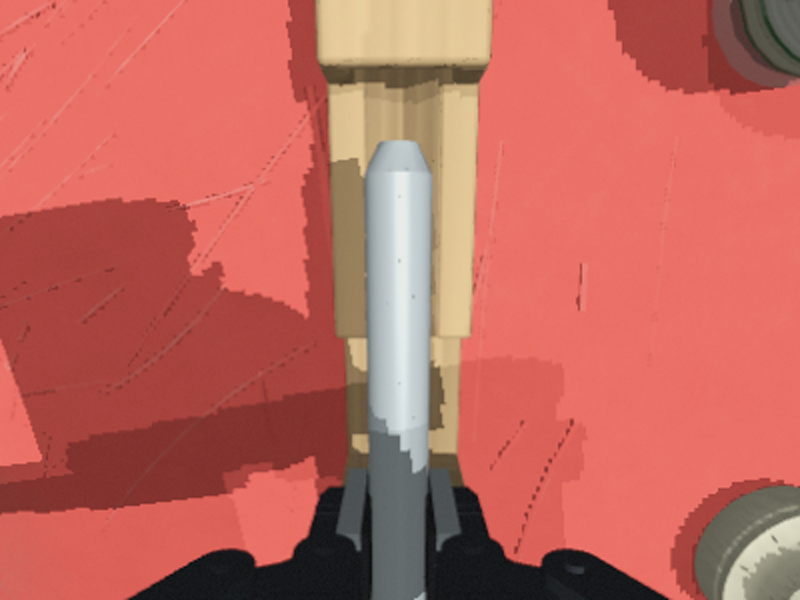

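In the crop, the rod's centre column is 399.5 and the dock's is 403.5, and the two are parallel. The hood's lip is at row 68, the rear block's front edge at row 337 and the tip at row 142.

```bash
python3 - <<'E'
from h import *
s=status.get_state(); C=cam('wrist',s); M=R.from_rotvec(s['ee_rot']).as_matrix()
for n,p,z in(('hood x.1',(403.5,66),.059),('rear x.026',(403.5,337),.037),('tip',(399.5,142),.096),('rod',(399.5,400),.096)):
    q=ray(C,[(p[0]/2+119.75,p[1]/2-.25)],z)[0]; print(n,'tool',M.T@(q-s['eef_pos']))
E
```

```text
hood x.1 tool [0.11101114 0.00246518 0.0302416 ]
rear x.026 tool [0.0379747  0.0028348  0.05224592]
tip tool [ 0.08849981  0.00137834 -0.00675654]
rod tool [ 0.03484308  0.00140255 -0.00675326]
```

Request:
apply_moves(commands=[{"twist": [0, 0, 0], "offset": [0.009, 0.001, 0], "fingers": 0.1}, {"twist": [0, 0, 0], "offset": [0, 0, 0.015], "fingers": 0.1}, {"twist": [0, 0, 0], "offset": [0, 0, 0.015], "fingers": 0.1}, {"twist": [0, 0, 0], "offset": [0, 0, 0.012], "fingers": 0.1}, {"twist": [0, 0, 0], "offset": [0, 0, 0.008], "fingers": 0.1}, {"twist": [0, 0, 0], "offset": [0, 0, 0.003], "fingers": 0.1}, {"twist": [0, 0, 0], "offset": [0, 0, 0], "fingers": 0.1}, {"twist": [0, 0, 0], "offset": [0, 0, 0], "fingers": 0.1}])

```text
clock: 8.25
eef_pos: [0.5291, 0.096, 0.0368]
ee_rot: [2.369, 2.063, 0.001]
force: [0.1, 0.3, -0.7]
opening: 0.145
finger_force: 39.0
```

Request:
apply_moves(commands=[{"twist": [0, 0, 0], "offset": [0, 0, 0.0], "fingers": 0.1}, {"twist": [0, 0, 0], "offset": [0, 0, 0], "fingers": 0.1}, {"twist": [0, 0, 0], "offset": [0, 0, 0], "fingers": 0.1}])

```text
clock: 8.55
eef_pos: [0.5287, 0.096, 0.0366]
ee_rot: [2.369, 2.063, 0.001]
force: [0.2, 0.3, 0.3]
opening: 0.146
finger_force: 39.0
```

```bash
python3 - <<'E'
from h import *
s=status.get_state(); print(s['eef_pos'],s['ee_rot'],s['force'],s['opening'])
print(R.from_rotvec(s['ee_rot']).as_matrix())
im=snap('wrist','w4.png')
cv2.imwrite('pics/w4c.png',cv2.resize(im[0:200,220:420,::-1],None,fx=3,fy=3,interpolation=cv2.INTER_CUBIC))
E
```

```text
[0.528729   0.09600745 0.03664591] [2.36884200e+00 2.06286777e+00 8.69089930e-04] [0.16690306 0.33297622 0.25250951] 0.1460877751640328
[[ 1.37428918e-01  9.90511380e-01  7.06615530e-04]
 [ 9.90511623e-01 -1.37428974e-01  3.11794553e-05]
 [ 1.27993053e-04  6.95625937e-04 -9.99999750e-01]]
```

View pics/w4c.png

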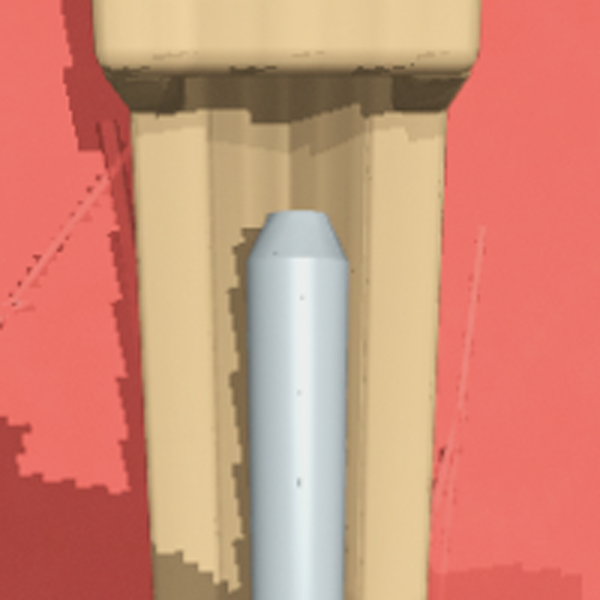

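The crop shows the rod's centre column at about 298 and the groove's at about 290. The rod is therefore about 1.1 mm off along tool +y, and otherwise parallel and level.

Request:
apply_moves(commands=[{"twist": [0, 0, 0], "offset": [0, -0.0011, 0], "fingers": 0.1}, {"twist": [0, 0, 0], "offset": [0, 0, 0.002], "fingers": 0.1}, {"twist": [0, 0, 0], "offset": [0, 0, 0.002], "fingers": 0.1}, {"twist": [0, 0, 0], "offset": [0, 0, 0.001], "fingers": 0.1}, {"twist": [0, 0, 0], "offset": [0, 0, 0], "fingers": 0.1}, {"twist": [0, 0, 0], "offset": [0, 0, 0], "fingers": 0.1}], force=25)

```text
clock: 9.2
eef_pos: [0.5273, 0.0962, 0.0312]
ee_rot: [-2.369, -2.063, 0.0]
force: [0.1, -0.3, -0.7]
opening: 0.149
finger_force: 39.0
```

Request:
apply_moves(commands=[{"twist": [0, 0, 0], "offset": [0, 0, 0.001], "fingers": 0.1}, {"twist": [0, 0, 0], "offset": [0, 0, 0], "fingers": 0.1}])

```text
clock: 9.4
eef_pos: [0.5274, 0.0962, 0.0302]
ee_rot: [-2.369, -2.063, 0.0]
force: [-0.7, 0.4, -1.4]
opening: 0.152
finger_force: 39.0
```

Request:
apply_moves(commands=[{"twist": [0, 0, 0], "offset": [0, 0, 0.0007], "fingers": 0.1}, {"twist": [0, 0, 0], "offset": [0, 0, 0], "fingers": 0.1}])

```text
clock: 9.6
eef_pos: [0.5276, 0.0962, 0.0298]
ee_rot: [2.369, 2.063, 0.001]
force: [0.7, -0.7, 1.0]
opening: 0.151
finger_force: 39.2
```

Request:
apply_moves(commands=[{"twist": [0, 0, 0], "offset": [0, 0, 0], "fingers": 0.2}, {"twist": [0, 0, 0], "offset": [0, 0, 0], "fingers": 0.4}, {"twist": [0, 0, 0], "offset": [0, 0, 0], "fingers": 0.5}, {"twist": [0, 0, 0], "offset": [0, 0, 0], "fingers": 0.5}, {"twist": [0, 0, 0], "offset": [0, 0, 0], "fingers": 0.5}])

```text
clock: 10.1
eef_pos: [0.5274, 0.0962, 0.0296]
ee_rot: [-2.369, -2.063, -0.0]
force: [-0.4, -0.2, -0.2]
opening: 0.499
finger_force: 0.0
```

```bash
python3 - <<'E'
from h import *
s=status.get_state(); print(s['eef_pos'],s['ee_rot'],s['force'],s['opening'])
im=snap('wrist','w5.png')
cv2.imwrite('pics/w5c.png',cv2.resize(im[0:200,220:420,::-1],None,fx=3,fy=3,interpolation=cv2.INTER_CUBIC))
E
```

```text
[0.52738925 0.09616546 0.0295838 ] [-2.36918590e+00 -2.06313791e+00 -5.49999277e-05] [-0.42457415 -0.15327981 -0.18039735] 0.49865077620615067
```

View pics/w5c.png

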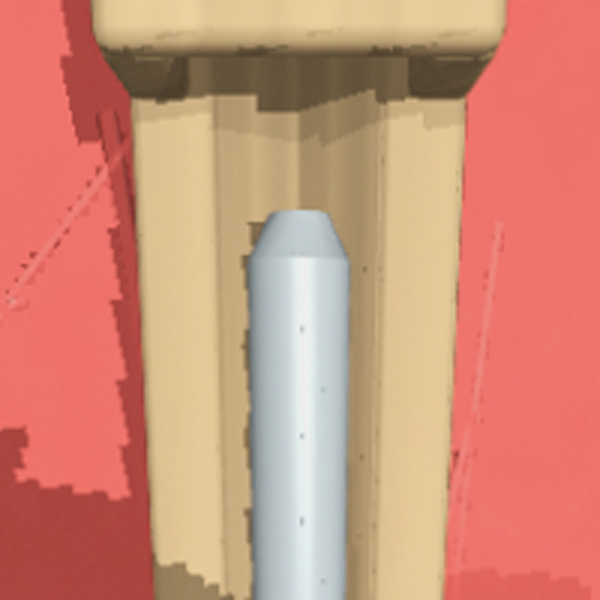

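The probe lies seated in the groove, with the rod's centre at column 299, the groove's at 298, and the tip still clear of the hood. Now behind the tail with shut fingers.

Request:
apply_moves(commands=[{"twist": [0, 0, 0], "offset": [0, 0, -0.02], "fingers": 0.5}, {"twist": [0, 0, 0], "offset": [0, 0, -0.025], "fingers": 0.5}, {"twist": [0, 0, 0], "offset": [0, 0, -0.02], "fingers": 0.2}, {"twist": [0, 0, 0], "offset": [-0.03, 0, 0], "fingers": 0}, {"twist": [0, 0, 0], "offset": [-0.03, 0, 0], "fingers": 0}, {"twist": [0, 0, 0], "offset": [-0.03, 0, 0], "fingers": 0}, {"twist": [0, 0, 0], "offset": [-0.03, 0, 0], "fingers": 0}, {"twist": [0, 0, 0], "offset": [0, 0, 0], "fingers": 0}, {"twist": [0, 0, 0], "offset": [0, 0, 0], "fingers": 0}, {"twist": [0, 0, 0], "offset": [0, 0, 0], "fingers": 0}])

```text
clock: 11.15
eef_pos: [0.5109, -0.022, 0.0945]
ee_rot: [-2.368, -2.063, -0.0]
force: [0.7, -0.4, -0.1]
opening: -0.002
finger_force: 0.0
```

```bash
python3 - <<'E'
from h import *
s=status.get_state(); print(s['eef_pos'],s['ee_rot'],s['force'],s['opening'])
C=cam('wrist',s); M=R.from_rotvec(s['ee_rot']).as_matrix()
print(M.T@(np.array([.5274,.0962,.0296])-s['eef_pos']))
im=snap('wrist','w6.png')
E
```

```text
[ 0.51088443 -0.02204745  0.09453444] [-2.36844401e+00 -2.06339573e+00 -3.55059046e-04] [ 0.71991058 -0.42055985 -0.13605559] -0.0022637940201275884
[0.11936725 0.00016803 0.06498566]
```

View pics/w6.png

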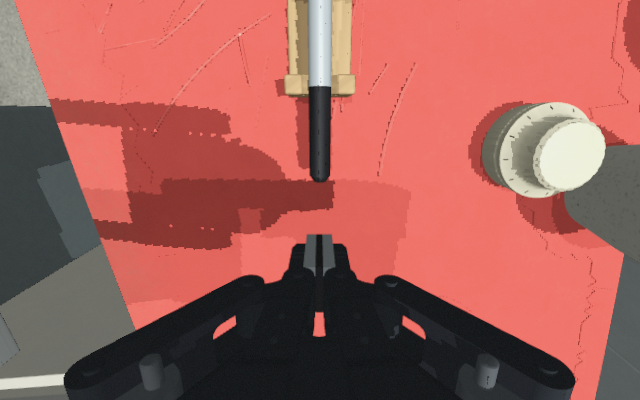

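The tail at (320,181) is clear of the shut fingers at (319,235), and in line with them. Lowering and approaching.

Request:
apply_moves(commands=[{"twist": [0, 0, 0], "offset": [0, 0, 0.025], "fingers": 0}, {"twist": [0, 0, 0], "offset": [0, 0, 0.025], "fingers": 0}, {"twist": [0, 0, 0], "offset": [0, 0, 0.016], "fingers": 0}, {"twist": [0, 0, 0], "offset": [0.003, 0, 0], "fingers": 0}, {"twist": [0, 0, 0], "offset": [0.003, 0, 0], "fingers": 0}, {"twist": [0, 0, 0], "offset": [0.003, 0, 0], "fingers": 0}, {"twist": [0, 0, 0], "offset": [0, 0, 0], "fingers": 0}, {"twist": [0, 0, 0], "offset": [0, 0, 0], "fingers": 0}])

```text
clock: 12.0
eef_pos: [0.5129, -0.0137, 0.0295]
ee_rot: [2.367, 2.063, 0.002]
force: [-0.5, -0.3, -0.5]
opening: 0.0
finger_force: 0.0
```

Request:
apply_moves(commands=[{"twist": [0, 0, 0], "offset": [0.002, 0, 0], "fingers": 0}, {"twist": [0, 0, 0], "offset": [0.002, 0, 0], "fingers": 0}, {"twist": [0, 0, 0], "offset": [0.002, 0, 0], "fingers": 0}, {"twist": [0, 0, 0], "offset": [0.002, 0, 0], "fingers": 0}, {"twist": [0, 0, 0], "offset": [0.002, 0, 0], "fingers": 0}, {"twist": [0, 0, 0], "offset": [0, 0, 0], "fingers": 0}])

```text
clock: 12.6
eef_pos: [0.5135, -0.0037, 0.0286]
ee_rot: [-2.369, -2.063, -0.0]
force: [0.4, -0.1, 0.1]
opening: -0.002
finger_force: 0.0
```

Request:
apply_moves(commands=[{"twist": [0, 0, 0], "offset": [0.002, 0, 0], "fingers": 0}, {"twist": [0, 0, 0], "offset": [0.002, 0, 0], "fingers": 0}, {"twist": [0, 0, 0], "offset": [0.002, 0, 0], "fingers": 0}, {"twist": [0, 0, 0], "offset": [0.002, 0, 0], "fingers": 0}])

```text
clock: 13.0
eef_pos: [0.5146, 0.0042, 0.0286]
ee_rot: [-2.369, -2.063, 0.0]
force: [0.7, -0.5, -0.2]
opening: 0.003
finger_force: 0.4
```

Request:
apply_moves(commands=[{"twist": [0, 0, 0], "offset": [0.002, 0, 0], "fingers": 0}, {"twist": [0, 0, 0], "offset": [0.002, 0, 0], "fingers": 0}, {"twist": [0, 0, 0], "offset": [0.002, 0, 0], "fingers": 0}])

```text
clock: 13.3
eef_pos: [0.5154, 0.0102, 0.0286]
ee_rot: [-2.369, -2.063, 0.0]
force: [-1.3, -0.5, -0.0]
opening: 0.002
finger_force: 0.4
```

Request:
apply_moves(commands=[{"twist": [0, 0, 0], "offset": [0.0007, 0, 0], "fingers": 0}, {"twist": [0, 0, 0], "offset": [0.0007, 0, 0], "fingers": 0}, {"twist": [0, 0, 0], "offset": [0.0007, 0, 0], "fingers": 0}, {"twist": [0, 0, 0], "offset": [0, 0, 0], "fingers": 0}])

```text
clock: 13.7
eef_pos: [0.5157, 0.0122, 0.0286]
ee_rot: [-2.369, -2.063, -0.0]
force: [-1.2, -0.6, 0.1]
opening: -0.0
finger_force: 0.1
```

Request:
apply_moves(commands=[{"twist": [0, 0, 0], "offset": [0.0007, 0, 0], "fingers": 0}, {"twist": [0, 0, 0], "offset": [0.0007, 0, 0], "fingers": 0}, {"twist": [0, 0, 0], "offset": [0.0007, 0, 0], "fingers": 0}])

```text
clock: 14.0
eef_pos: [0.516, 0.0141, 0.0286]
ee_rot: [-2.369, -2.063, 0.0]
force: [-0.2, -0.9, 0.4]
opening: 0.001
finger_force: 0.4
```

Request:
apply_moves(commands=[{"twist": [0, 0, 0], "offset": [0.0007, 0, 0], "fingers": 0}, {"twist": [0, 0, 0], "offset": [0.0007, 0, 0], "fingers": 0}, {"twist": [0, 0, 0], "offset": [0.0007, 0, 0], "fingers": 0}])

```text
clock: 14.3
eef_pos: [0.5163, 0.0163, 0.0286]
ee_rot: [-2.369, -2.063, 0.0]
force: [0.1, -0.4, 1.0]
opening: 0.001
finger_force: 0.4
```

Request:
apply_moves(commands=[{"twist": [0, 0, 0], "offset": [0.0007, 0, 0], "fingers": 0}, {"twist": [0, 0, 0], "offset": [0.0007, 0, 0], "fingers": 0}, {"twist": [0, 0, 0], "offset": [0.0007, 0, 0], "fingers": 0}])

```text
clock: 14.6
eef_pos: [0.5165, 0.0181, 0.0286]
ee_rot: [2.368, 2.063, -0.001]
force: [-1.4, -2.6, -1.0]
opening: 0.001
finger_force: 1.5
```

Request:
apply_moves(commands=[{"twist": [0, 0, 0], "offset": [0.0005, 0, 0], "fingers": 0}, {"twist": [0, 0, 0], "offset": [0, 0, 0], "fingers": 0}])

```text
clock: 14.8
eef_pos: [0.5166, 0.0183, 0.0286]
ee_rot: [2.369, 2.063, -0.001]
force: [-1.5, -3.8, 0.4]
opening: -0.0
finger_force: 2.0
```

Request:
apply_moves(commands=[{"twist": [0, 0, 0], "offset": [0.0005, 0, 0], "fingers": 0}, {"twist": [0, 0, 0], "offset": [0, 0, 0], "fingers": 0}])

```text
clock: 15.0
eef_pos: [0.5166, 0.0187, 0.0286]
ee_rot: [2.368, 2.063, -0.001]
force: [-0.7, -4.6, -0.4]
opening: 0.001
finger_force: 2.6
```

Request:
apply_moves(commands=[{"twist": [0, 0, 0], "offset": [0.0006, 0, 0], "fingers": 0}, {"twist": [0, 0, 0], "offset": [0, 0, 0], "fingers": 0}])

```text
clock: 15.2
eef_pos: [0.5167, 0.019, 0.0286]
ee_rot: [2.368, 2.063, -0.002]
force: [-1.5, -6.0, 0.5]
opening: -0.002
finger_force: 3.1
```

Request:
apply_moves(commands=[{"twist": [0, 0, 0], "offset": [0.0006, 0, 0], "fingers": 0}, {"twist": [0, 0, 0], "offset": [0, 0, 0], "fingers": 0}, {"twist": [0, 0, 0], "offset": [0, 0, 0], "fingers": 0}])

```text
clock: 15.5
eef_pos: [0.5167, 0.0192, 0.0286]
ee_rot: [2.368, 2.063, -0.003]
force: [-2.3, -6.5, 0.2]
opening: 0.002
finger_force: 3.7
```

Request:
apply_moves(commands=[{"twist": [0, 0, 0], "offset": [0.0007, 0, 0], "fingers": 0}, {"twist": [0, 0, 0], "offset": [0, 0, 0], "fingers": 0}, {"twist": [0, 0, 0], "offset": [0, 0, 0], "fingers": 0}, {"twist": [0, 0, 0], "offset": [0, 0, 0], "fingers": 0}])

```text
clock: 15.9
eef_pos: [0.5168, 0.0195, 0.0286]
ee_rot: [2.367, 2.063, -0.004]
force: [-2.3, -9.3, 1.0]
opening: 0.001
finger_force: 4.3
```

About 9 N in all, so roughly 7 N on the contact, and held. Backing off slowly.

Request:
apply_moves(commands=[{"twist": [0, 0, 0], "offset": [-0.0007, 0, 0], "fingers": 0}, {"twist": [0, 0, 0], "offset": [-0.0007, 0, 0], "fingers": 0}, {"twist": [0, 0, 0], "offset": [-0.0007, 0, 0], "fingers": 0}, {"twist": [0, 0, 0], "offset": [-0.0007, 0, 0], "fingers": 0}, {"twist": [0, 0, 0], "offset": [-0.0007, 0, 0], "fingers": 0}, {"twist": [0, 0, 0], "offset": [-0.001, 0, 0], "fingers": 0}, {"twist": [0, 0, 0], "offset": [-0.003, 0, 0], "fingers": 0}, {"twist": [0, 0, 0], "offset": [-0.01, 0, 0], "fingers": 0}, {"twist": [0, 0, 0], "offset": [-0.02, 0, 0], "fingers": 0}, {"twist": [0, 0, 0], "offset": [0, 0, -0.03], "fingers": 0}, {"twist": [0, 0, 0], "offset": [0, 0, -0.04], "fingers": 0}, {"twist": [0, 0, 0], "offset": [0, 0, 0], "fingers": 0}])

```text
clock: 17.1
eef_pos: [0.5165, -0.0175, 0.1041]
ee_rot: [2.363, 2.056, 0.012]
force: [0.8, -0.3, 1.0]
opening: 0.004
finger_force: 0.0
```

```bash
python3 - <<'E'
from h import *
s=status.get_state(); print(s['eef_pos'],s['force'])
C=cam('wrist',s)
im=snap('wrist','w7.png')
# expected pixel positions: tail & front face of dock, along dock axis
d=np.array([.1374,.9905,0]);o=np.array([.5274,.0985,0])
for x in(-.038,-.060,-.065,-.07,-.075): print(x,proj(C,[o+d*x+[0,0,.036]]))
E
```

```text
[ 0.51651858 -0.01749936  0.10411603] [ 0.81636983 -0.28231891  0.96969757]
-0.038 [[307.94515965 102.9587922 ]]
-0.06 [[308.30258864 136.99790714]]
-0.065 [[308.3817589  144.45202334]]
-0.07 [[308.46016442 151.80458901]]
-0.075 [[308.53780629 159.05698033]]
```

View pics/w7.png

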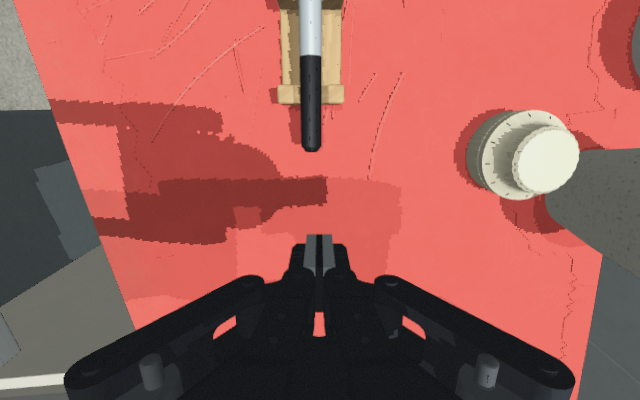

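The tail is at (311,151), so it stands about 32 mm out of the dock and the tip is about 10 mm inside the hood. That is within the contact's range, and the probe is straight in the groove with the fingers clear.

Request:
apply_moves(commands=[{"twist": [0, 0, 0], "offset": [0, 0, 0], "fingers": 0}, {"twist": [0, 0, 0], "offset": [0, 0, 0], "fingers": 0}, {"twist": [0, 0, 0], "offset": [0, 0, 0], "fingers": 0}])

```text
clock: 17.45
eef_pos: [0.5105, -0.0157, 0.097]
ee_rot: [-2.367, -2.062, 0.003]
force: [0.7, 0.3, -1.1]
opening: 0.0
finger_force: 0.0
```

```bash
python3 -c "
from bench import bot; print(bot.job_done())"
```

```text
the job is handed in; nothing more can be done
None
```

I laid the probe in the groove, pushed it until I felt the contact (about 9 N in all, roughly 7 N of it on the contact), backed off and handed the job in at 17.5 s; no verdict came back.

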